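Break down two welding set-ups onto their shadow plates

TASK

The two set-ups from the welding press are to be taken apart and put away: lay the red clamp bar, the orange and the blue cover, and the green and the white nest each flat and right side up on the black plate that carries its own colour, centred on the painted silhouette and lined up with it. Set each piece down rather than dropping it. At the end let everything go, with nothing left in the stacks.

Things in the scene. Friction and masses are not known exactly. Their poses are not given: they have to be found in the camera images.
- clamp_mid (a point): red clamp bar, 72 x 26 x 12 mm, with a dark knurled screw head (13 mm across, 9 mm high) in the middle of its top face; it lies on top of one of the two covers at the start, roughly lengthwise along it. The point is the centre of the bar, 6 mm above its underside; x runs along its 72 mm length, z up
- cover_orange_mid (a point): orange device cover, a closed slab 98 x 56 x 12 mm, with one white and one grey stripe and a round black camera hole; light plastic. It lies flat across the middle of one of the two nests at the start (either one). The point is its centre, 6 mm above its underside; x runs along its 98 mm length, z up
- cover_blue_mid (a point): blue device cover, a closed slab 98 x 56 x 12 mm, with one white stripe and a round black camera hole; light plastic. It lies flat across the middle of one of the two nests at the start (either one). The point is its centre, 6 mm above its underside; x runs along its 98 mm length, z up
- nest_green_mid (a point): green plastic welding nest, a solid block 122 x 48 x 24 mm, at the bottom of one of the two stacks (either one); it is narrower than the cover on it, and its ends show beyond the cover. It starts on a small steel rest 90 x 40 x 4 mm, so its underside is 4 mm above the bench. The point is its centre, 12 mm above its underside; x runs along its 122 mm length, z up
- nest_white_mid (a point): white plastic welding nest, a solid block 122 x 48 x 24 mm, at the bottom of one of the two stacks (either one); it is narrower than the cover on it, and its ends show beyond the cover. It starts on a small steel rest 90 x 40 x 4 mm, so its underside is 4 mm above the bench. The point is its centre, 12 mm above its underside; x runs along its 122 mm length, z up
- plate_red_top (a point): a black plate fixed on the bench, 126 x 70 x 4 mm, painted with a silhouette in red of the clamp bar (72 x 26 mm). The point is the centre of its top face, 4 mm above the bench; x runs along its 126 mm length, z up
- plate_orange_top (a point): a black plate fixed on the bench, 126 x 70 x 4 mm, painted with a silhouette in orange of a cover (98 x 56 mm). The point is the centre of its top face, 4 mm above the bench; x runs along its 126 mm length, z up
- plate_blue_top (a point): a black plate fixed on the bench, 126 x 70 x 4 mm, painted with a silhouette in blue of a cover (98 x 56 mm). The point is the centre of its top face, 4 mm above the bench; x runs along its 126 mm length, z up
- plate_green_top (a point): a black plate fixed on the bench, 126 x 70 x 4 mm, painted with a silhouette in green of a nest (122 x 48 mm). The point is the centre of its top face, 4 mm above the bench; x runs along its 126 mm length, z up
- plate_white_top (a point): a black plate fixed on the bench, 126 x 70 x 4 mm, painted with a silhouette in white of a nest (122 x 48 mm). The point is the centre of its top face, 4 mm above the bench; x runs along its 126 mm length, z up
Mind the look-alikes: they are no part of the job. What is meant by the part that bears nest_green_mid is not purple, and is the smaller of those in its own colour.

How it is judged:
At the end, for the whole second after the job is handed in: Each piece lies on the plate of its own colour: centre within 15 mm of the plate's seen from above, length within 0.18 rad of the plate's (either way round), upright within 0.1 rad, height within 4 mm of resting on the plate; all at rest and released (horizontal distance between clamp_mid and plate_red_top below 0.015 m and angle between the x axis of clamp_mid and the x axis of plate_red_top, either way round below 0.18 rad and angle between each of clamp_mid, cover_orange_mid, cover_blue_mid, nest_green_mid, nest_white_mid's own z axis and vertical below 0.1 rad and height (world z) of clamp_mid between 0.006 and 0.014 m and linear speed of each of clamp, cover_orange, cover_blue, nest_green, nest_white below 0.02 m/s and angular speed of each of clamp, cover_orange, cover_blue, nest_green, nest_white below 0.2 rad/s and horizontal distance between cover_orange_mid and plate_orange_top below 0.015 m and angle between the x axis of cover_orange_mid and the x axis of plate_orange_top, either way round below 0.18 rad and height (world z) of cover_orange_mid between 0.006 and 0.014 m and horizontal distance between cover_blue_mid and plate_blue_top below 0.015 m and angle between the x axis of cover_blue_mid and the x axis of plate_blue_top, either way round below 0.18 rad and height (world z) of cover_blue_mid between 0.006 and 0.014 m and horizontal distance between nest_green_mid and plate_green_top below 0.015 m and angle between the x axis of nest_green_mid and the x axis of plate_green_top, either way round below 0.18 rad and height (world z) of nest_green_mid between 0.012 and 0.02 m and horizontal distance between nest_white_mid and plate_white_top below 0.015 m and angle between the x axis of nest_white_mid and the x axis of plate_white_top, either way round below 0.18 rad and height (world z) of nest_white_mid between 0.012 and 0.02 m); the robot touches nothing.
It fails at once if the clamp falls or is thrown: it moves faster than 0.7 m/s while the fingers do not touch it (a drop of about 25 mm) (linear speed of clamp above 0.7 m/s and contact force between the fingers and clamp below 0.05 N).
It fails at once if the cover orange falls or is thrown: it moves faster than 0.7 m/s while the fingers do not touch it (a drop of about 25 mm) (linear speed of cover_orange above 0.7 m/s and contact force between the fingers and cover_orange below 0.05 N).
It fails at once if the cover blue falls or is thrown: it moves faster than 0.7 m/s while the fingers do not touch it (a drop of about 25 mm) (linear speed of cover_blue above 0.7 m/s and contact force between the fingers and cover_blue below 0.05 N).
It fails at once if the nest green falls or is thrown: it moves faster than 0.7 m/s while the fingers do not touch it (a drop of about 25 mm) (linear speed of nest_green above 0.7 m/s and contact force between the fingers and nest_green below 0.05 N).
It fails at once if the nest white falls or is thrown: it moves faster than 0.7 m/s while the fingers do not touch it (a drop of about 25 mm) (linear speed of nest_white above 0.7 m/s and contact force between the fingers and nest_white below 0.05 N).
It also fails if it takes over 128 s, if anything falls off the work surface, if the arm or the gripper's body presses on something with over 40 N, if the wrist force passes 120 N, or if a joint passes its speed limit or range.

ROBOT

A 7-joint arm with a two-finger parallel gripper is mounted at the origin on the work surface. World frame = base frame: x ahead of the robot, y to its left, z up, the work surface at z = 0. Lengths are in m, angles in rad, forces in N, time in s.
With the tool pointing down it reaches from about 0.4 to 0.85 m from the base axis. Payload 10.4 kg.
Tool frame: the origin (TCP) lies between the finger pads; the fingertips stand 14 mm ahead of it and the grasp point (between the pads) lies 5 mm behind it; z points along the fingers, y is the line along which they close (so a half turn about z gives the same grasp; the last joint's range is limited). The gripper opens to 85 mm and grips with 20 to 120 N. Pads are 22 mm wide; open, the fingers measure 114 mm over their backs; the gripper's body (76 mm by 85 mm) begins 54 mm behind the grasp point. The pads swing forward as they close: fully open they stand 13 mm farther back than shut.
Start: joints at [1.268, 0.332, -0.065, 1.46, 0.022, 1.35, -0.088], TCP at [0.173, -0.601, 0.245] pointing down, gripper open.
Joint ranges: [-2.6, 2.6], [-0.5, 2.12], [-1.47, 1.34], [0.16, 2.42], [-1.27, 4.41], [0.06, 2.06], [-2.6, 2.6]. Speed limits (rad/s): [2.22, 2.22, 2.79, 2.79, 3.14, 3.14, 3.14].

INTERFACE

Orientations are given as a 3x3 rotation matrix whose columns are the frame's x, y, z axes.
In Python, from plant import r gives the robot as it stands.
- The arm moves only by the tool arm_command, never from a script. Its argument "rows" is a list of rows, each an object with "turn": the turn, a rotation vector about the tool's x, y, z in units of 8 degrees (1.0 is 8 degrees), a list of three; "delta_pos": the shift along the tool's x, y, z in units of 40 mm (1.0 is 40 mm), a list of three; "claw": the opening, from -1 (shut) to 1 (fully open). A call has 1 to 12 rows; each row is the pose to reach, as a shift and turn from the pose commanded when the call began, along the tool's axes at that moment; what a row does not reach only later rows make up. A row lasts 1/10 s, in which the tool goes at most 50 mm and 8.59 degrees, less where a joint would pass 70% of its speed; a pose out of reach is approached as far as the arm can. A call with a gripper value outside its range is refused whole. The fingers move at their own pace and stop on an object; "squeeze" is the grip in N (left out, the last holds). Time passes only in rows, so rows that repeat a pose let the fingers close. It gives the time, the measured TCP pose, the force, the opening and the grip force at its end, in the units of the state.
- r.observe(): the state, without advancing time (a new reading comes with each control period).
- r.snapshot(name): name is "scene" or "top" or "wrist"; returns a dict with "frame" (384x512x3 uint8, red, green, blue), "z_map" (384x512 float32, m along the optical axis (not along the pixel's ray), 0 where there is no reading), "fx", "fy", "cx", "cy" (pixels), "cam_to_world" (4x4, takes a point from camera to world coordinates). Camera axes: x right, y down, z forward; pixel columns grow to the right and rows downward; lengths in m; the calibration is good to about 2 mm. The wrist camera is an equidistant fisheye: a pixel r from the principal point sees the ray r / f radians off the axis. A picture is of the moment at which its call begins.
- r.job_done(): hands the job in; it is judged then, once.
The state is a dict: "time_s": time; "joint_pos": joint angles; "joint_velocities": joint speeds; "joint_efforts": joint torques, N m; "eef_pos": TCP position; "tcp_rot": TCP orientation; "force": force on the tool from outside, world axes, zero at the start; "moment": the same for the moment, N m; "finger_gap": finger opening in m; "grip_force": force on a finger pad.
Only numpy, scipy, OpenCV 4.12 (cv2) and the standard library are available. Lean on these libraries where they do the work, as an engineer would, in place of code of your own. Each camera call takes 0.05 s, during which the arm holds its last target. There are 200 camera calls.

## Working session

There is one attempt and no reset: what is moved stays moved. The work goes in short steps, Python scripts to look and compute and a tool call to move; the robot and the scene stay as the last step left them, time stands still between calls to the robot, and variables do not carry over. Pictures are saved under pics/ and viewed, at most 14 in all, crops included, and the job is handed in when it is done.

Besides the shell and the picture viewer there is one more tool, called by a JSON object that holds its "api" and its "payload", one argument or row to a line. arm_command: Moves the arm, as the interface text tells. Its arguments: {"type":"object","properties":{"rows":{"type":"array"},"squeeze":{"type":"number"}},"required":["rows"]}

```bash
ls; mkdir -p pics; python3 - <<'E'
from plant import r
import cv2,numpy as np,pickle
d={}
for n in("scene","top"):
    s=r.snapshot(n);d[n]=s
    cv2.imwrite(f"pics/{n}0.png",cv2.resize(s["frame"][...,::-1],(800,600),interpolation=cv2.INTER_CUBIC))
    print(n,s["fx"],s["fy"],s["cx"],s["cy"]);print(np.round(s["cam_to_world"],3))
pickle.dump(d,open("s0.pkl","wb"))
o=r.observe();print(o["time_s"],o["eef_pos"],np.round(o["tcp_rot"],3).tolist(),o["finger_gap"])
E
```

```text
pics
scene 385.2599393128137 385.2599393128137 251.98857010178034 192.68407698317137
[[-0.585  0.452 -0.674  1.06 ]
 [ 0.811  0.3   -0.502  0.524]
 [-0.025 -0.84  -0.542  0.582]
 [ 0.     0.     0.     1.   ]]
top 499.10551608356127 499.10551608356127 256.3859385069137 185.5036022931503
[[ 0.028 -0.983  0.179  0.172]
 [-1.    -0.028 -0.002  0.065]
 [ 0.007 -0.179 -0.984  1.514]
 [ 0.     0.     0.     1.   ]]
0.1 [ 0.1725198  -0.60037764  0.24460566] [[0.961, 0.276, -0.0], [0.276, -0.961, 0.001], [-0.0, -0.001, -1.0]] 0.08550202836324342
```

View pics/top0.png

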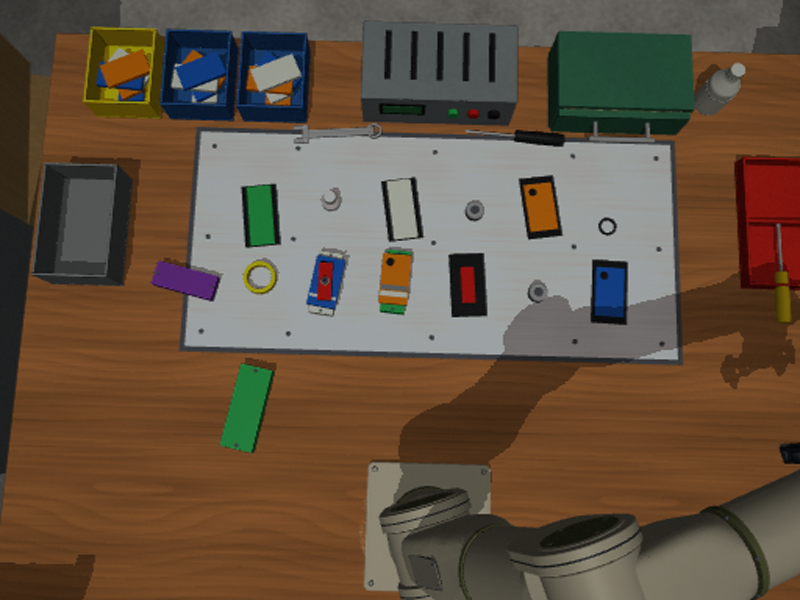

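View pics/scene0.png

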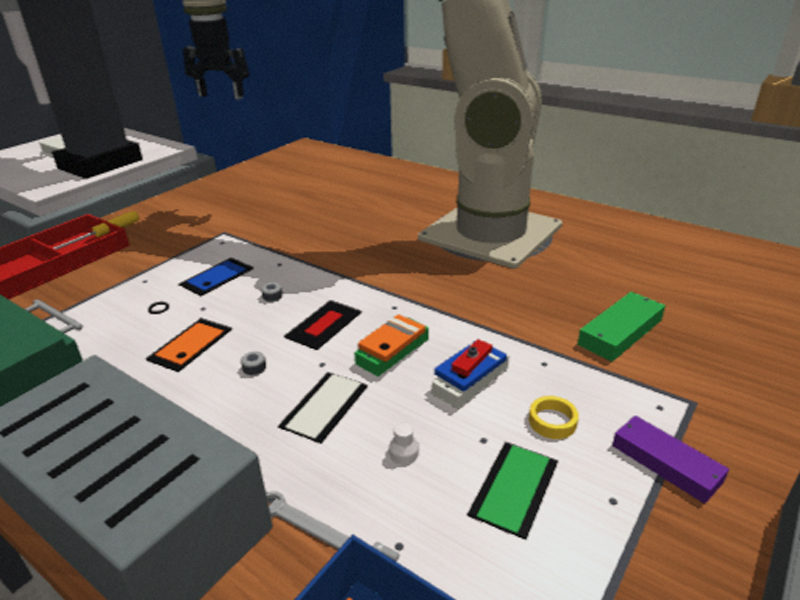

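The top view (800x600) shows a blue cover with the clamp on the white nest at (326,282), and an orange cover on the green nest at (396,282).

Plates are green (260,215), white (402,210), orange (540,207), red (468,285) and blue (609,292).

Candidates for nest_green:
- the green block under the orange cover at (396,282), ends at (396,252) and (393,308)
- the larger green block at (247,408), a look-alike
- the purple block at (186,280), a look-alike

I choose the one under the orange cover.

```bash
cat > h.py <<'E'
import numpy as np,cv2,pickle
from scipy.spatial.transform import Rotation as R
def world(s):
    H,W=s["z_map"].shape;v,u=np.mgrid[:H,:W];z=s["z_map"]
    p=np.stack([(u-s["cx"])/s["fx"]*z,(v-s["cy"])/s["fy"]*z,z],-1)
    T=s["cam_to_world"];return p@T[:3,:3].T+T[:3,3]
def ray(s,uv,h):
    uv=np.atleast_2d(uv).astype(float);T=s["cam_to_world"]
    d=np.c_[(uv[:,0]-s["cx"])/s["fx"],(uv[:,1]-s["cy"])/s["fy"],np.ones(len(uv))]@T[:3,:3].T
    return (T[:3,3]+d*((h-T[2,3])/d[:,2])[:,None])[:,:2]
def rect(xy):
    c,(a,b),t=cv2.minAreaRect((xy*1000).astype(np.float32))
    if a<b:a,b,t=b,a,t+90
    t=(t+90)%180-90
    return np.round([c[0]/1000,c[1]/1000],4),np.round([a,b],1),round(np.radians(t),3)
def go(o,x,y,z,yaw):
    "move in tool units from the measured pose to TCP x,y,z, tool x at yaw (or half turn), pointing down"
    Rm=np.array(o["tcp_rot"]);best=None
    for k in(0,np.pi,-np.pi):
        c,s=np.cos(yaw+k),np.sin(yaw+k)
        v=R.from_matrix(Rm.T@np.array([[c,s,0],[s,-c,0],[0,0,-1]])).as_rotvec()
        if best is None or np.linalg.norm(v)<np.linalg.norm(best):best=v
    d=Rm.T@(np.array([x,y,z])-o["eef_pos"])
    return "delta",np.round(d/.04,2).tolist(),"turn",np.round(np.degrees(best)/8,2).tolist()
E
python3 - <<'E'
from h import *
d=pickle.load(open("s0.pkl","rb"));s=d["top"];P=world(s)
hsv=cv2.cvtColor(s["frame"],cv2.COLOR_RGB2HSV);hh,ss,vv=[hsv[...,i].astype(int) for i in range(3)]
f=.64;H,W=hh.shape;V,U=np.mgrid[:H,:W]
def near(px,rad):return np.hypot(U-px[0]*f,V-px[1]*f)<rad*f
col={"red":((hh<6)|(hh>172))&(ss>140),"orange":(hh>=7)&(hh<20)&(ss>150),"blue":(hh>100)&(hh<125)&(ss>120),"green":(hh>50)&(hh<85)&(ss>110),"white":(ss<45)&(vv>150)}
def rep(n,m,h):
    m=m.astype(np.uint8);k,lab,st,_=cv2.connectedComponentsWithStats(m,connectivity=8)
    m=lab==1+np.argmax(st[1:,4]) if k>1 else m>0
    v,u=np.nonzero(m);print(n,m.sum(),*rect(ray(s,np.c_[u,v],h)),"z",np.round(np.percentile(P[m][:,2],[5,50,95]),4))
for n,px in dict(green=(260,215),white=(402,210),orange=(540,207),red=(468,285),blue=(609,292)).items():
    rep("plate "+n,col[n]&near(px,38),.004)
    rep("  black",(vv<60)&near(px,42),.004)
z=P[...,2]
for n,px in dict(blue=(326,282),orange=(394,280)).items():
    rep("stack cover "+n,(z>.034)&near(px,50),.040)
    rep("  all>.02",(z>.018)&near(px,50),.028)
rep("clamp",col["red"]&near((326,282),40),.052)
c=d["scene"]["frame"][180:290,215:345,::-1];cv2.imwrite("pics/crop0.png",cv2.resize(c,None,fx=6,fy=5.4,interpolation=cv2.INTER_CUBIC)[:600,:800])
E
```

```text
plate green 637 [0.5917 0.3483] [123.6  51.7] 0.127 z [-0.0004  0.0051  0.0103]
  black 128 [0.5857 0.376 ] [127.  27.] 0.284 z [-0.001   0.0044  0.01  ]
plate white 935 [0.6099 0.0648] [152.6 150.6] 0.029 z [-0.0045  0.001   0.0066]
  black 107 [0.6076 0.0943] [124.3   9. ] 0.155 z [-0.0013  0.0042  0.0097]
plate orange 568 [ 0.6257 -0.2128] [100.2  59.5] 0.147 z [-0.0008  0.0046  0.0107]
  black 276 [ 0.625  -0.2124] [125.4  68.3] 0.138 z [-0.0019  0.0047  0.0109]
plate red 229 [ 0.463  -0.0683] [73.  29.3] 0.072 z [-0.0006  0.0045  0.0099]
  black 677 [ 0.4624 -0.0679] [126.2  68.2] 0.065 z [-0.0015  0.0042  0.01  ]
plate blue 617 [ 0.4564 -0.3476] [100.3  58.7] -0.024 z [-0.0011  0.0043  0.0105]
  black 319 [ 0.4556 -0.3462] [126.7  67.7] -0.024 z [-0.0016  0.0041  0.0093]
stack cover blue 599 [0.4539 0.2073] [99.9 56.1] -0.172 z [0.0359 0.0425 0.0573]
  all>.02 736 [0.4533 0.2086] [123.6  57.3] -0.172 z [0.026  0.0408 0.0561]
stack cover orange 590 [0.4619 0.0748] [103.8  55.6] -0.066 z [0.0354 0.0404 0.0458]
  all>.02 719 [0.4599 0.0752] [123.6  56. ] -0.066 z [0.0264 0.0394 0.0454]
clamp 180 [0.4522 0.2087] [70.8 24.8] -0.011 z [0.0471 0.0523 0.0587]
```

View pics/crop0.png

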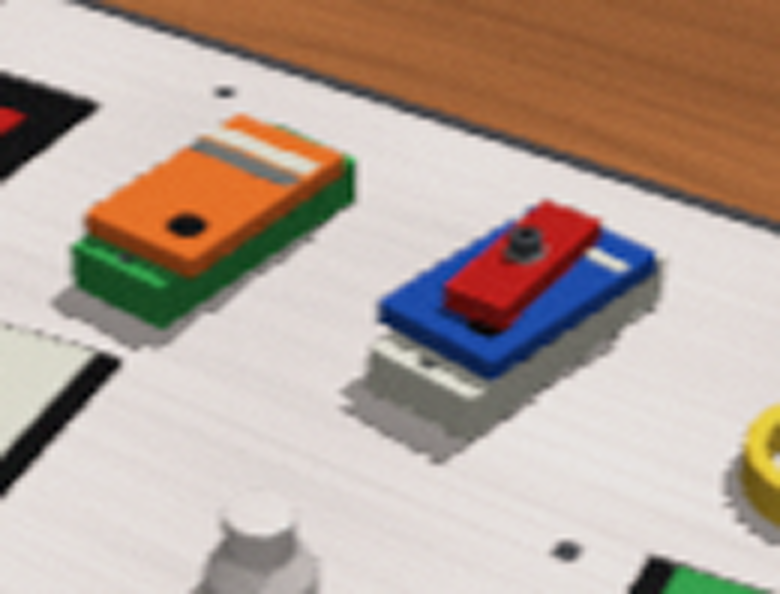

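The crop shows the orange cover on the green nest (block ends at (85,255) and (345,175)) and the blue cover with the red clamp on the white nest. This confirms the choice, and the sizes and heights match what was given.

```bash
python3 - <<'E'
from h import *
from plant import r
o=r.observe();print(go(o,.452,.208,.16,-.011))
s=pickle.load(open("s0.pkl","rb"))["top"];V,U=np.mgrid[:384,:512]
for n,px in dict(green=(260,215),white=(402,210)).items():
    m=(s["frame"].max(-1)<70)&(np.hypot(U-px[0]*.64,V-px[1]*.64)<42*.64);v,u=np.nonzero(m);print(n,rect(ray(s,np.c_[u,v],.004)))
E
```

```text
('delta', [12.3, -17.49, 2.14], 'turn', [-0.01, 0.0, 2.08])
green (array([0.5935, 0.3333]), array([125.5,  97.6]), np.float64(0.132))
white (array([0.6128, 0.0649]), array([125.6,  68.5]), np.float64(0.155))
```

{"api": "arm_command", "payload": {
  "rows": [
    {"turn": [0,0,0],"delta_pos": [8.8,-5.3,0],"claw": 1},
    {"turn": [0,0,0],"delta_pos": [8.8,-5.3,0],"claw": 1},
    {"turn": [0,0,0],"delta_pos": [8.8,-5.3,0],"claw": 1},
    {"turn": [0,0,0],"delta_pos": [8.8,-5.3,0],"claw": 1},
    {"turn": [0,0,0],"delta_pos": [8.8,-5.3,0],"claw": 1},
    {"turn": [0,0,0],"delta_pos": [8.8,-5.3,0],"claw": 1},
    {"turn": [0,0,0],"delta_pos": [8.8,-5.3,0],"claw": 1},
    {"turn": [0,0,0],"delta_pos": [8.8,-5.3,0],"claw": 1},
    {"turn": [0,0,0],"delta_pos": [8.8,-5.3,0],"claw": 1},
    {"turn": [0,0,0],"delta_pos": [8.8,-5.3,0],"claw": 1}
  ]
}}

```text
time_s: 1.1
eef_pos: [0.4537, -0.2977, 0.245]
tcp_rot: [[0.96, 0.28, -0.0], [0.28, -0.96, 0.001], [0.0, -0.001, -1.0]]
force: [-0.1, -0.1, 0.6]
finger_gap: 0.0853
grip_force: 0.0
```

{"api": "arm_command", "payload": {
  "rows": [
    {"turn": [0,0,2.08],"delta_pos": [3.5,-12.2,2.1],"claw": 1},
    {"turn": [0,0,2.08],"delta_pos": [3.5,-12.2,2.1],"claw": 1},
    {"turn": [0,0,2.08],"delta_pos": [3.5,-12.2,2.1],"claw": 1},
    {"turn": [0,0,2.08],"delta_pos": [3.5,-12.2,2.1],"claw": 1},
    {"turn": [0,0,2.08],"delta_pos": [3.5,-12.2,2.1],"claw": 1},
    {"turn": [0,0,2.08],"delta_pos": [3.5,-12.2,2.1],"claw": 1},
    {"turn": [0,0,2.08],"delta_pos": [3.5,-12.2,2.1],"claw": 1},
    {"turn": [0,0,2.08],"delta_pos": [3.5,-12.2,2.1],"claw": 1},
    {"turn": [0,0,2.08],"delta_pos": [3.5,-12.2,2.1],"claw": 1},
    {"turn": [0,0,2.08],"delta_pos": [3.5,-12.2,2.1],"claw": 1},
    {"turn": [0,0,2.08],"delta_pos": [3.5,-12.2,2.1],"claw": 1},
    {"turn": [0,0,2.08],"delta_pos": [3.5,-12.2,2.1],"claw": 1}
  ]
}}

```text
time_s: 2.3
eef_pos: [0.4519, 0.2088, 0.1606]
tcp_rot: [[1.0, -0.009, -0.001], [-0.009, -1.0, 0.0], [-0.001, -0.0, -1.0]]
force: [0.4, -0.5, 0.4]
finger_gap: 0.0855
grip_force: 0.0
```

```bash
python3 - <<'E'
from h import *
from plant import r
o=r.observe();s=r.snapshot("wrist");pickle.dump(s,open("w1.pkl","wb"))
print(o["time_s"],o["eef_pos"],go(o,.452,.208,.16,-.011),s["fx"],s["cx"],s["cy"]);print(np.round(s["cam_to_world"],3))
cv2.imwrite("pics/w1.png",cv2.resize(s["frame"][...,::-1],(800,600)))
E
```

```text
2.3 [0.45191787 0.20875399 0.16060628] ('delta', [0.0, 0.02, 0.02], 'turn', [-0.0, 0.01, 0.02]) 297.3186396354542 254.66322834053838 188.23639291859678
[[-0.009 -0.963 -0.271  0.521]
 [-1.     0.009  0.002  0.209]
 [ 0.     0.271 -0.963  0.288]
 [ 0.     0.     0.     1.   ]]
```

View pics/w1.png

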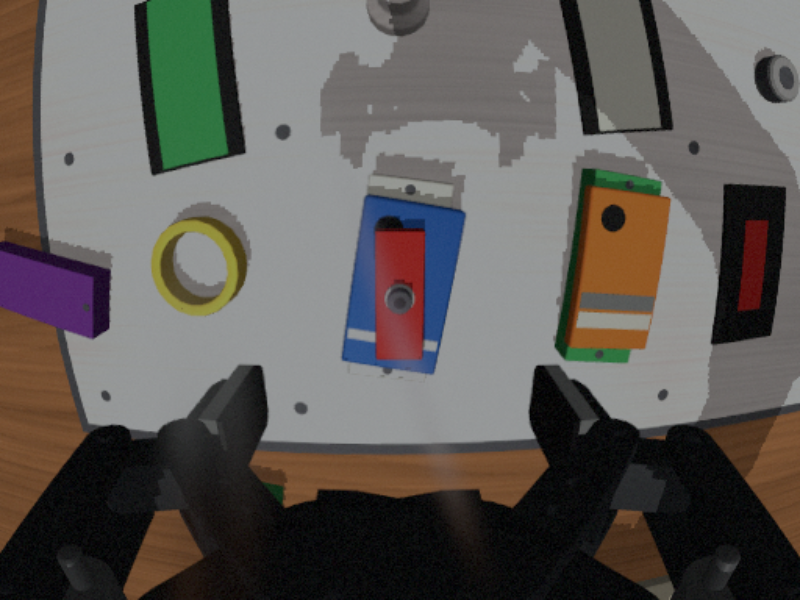

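The wrist view shows the clamp at (400,295), aligned with the tool, and the blue cover turned slightly beneath it. Next I'll refine with fisheye rays.

```bash
cat >> h.py <<'E'
def wray(s,uv,h):
    uv=np.atleast_2d(uv).astype(float);T=s["cam_to_world"]
    a=(uv-[s["cx"],s["cy"]])/s["fx"];t=np.linalg.norm(a,axis=1)+1e-9
    d=np.c_[a*(np.sin(t)/t)[:,None],np.cos(t)]@T[:3,:3].T
    return (T[:3,3]+d*((h-T[2,3])/d[:,2])[:,None])[:,:2]
def mask(s,n):
    q=cv2.cvtColor(s["frame"],cv2.COLOR_RGB2HSV).astype(int);h,a,v=q[...,0],q[...,1],q[...,2]
    return {"red":((h<6)|(h>172))&(a>120)&(v>60),"orange":(h>=7)&(h<20)&(a>170)&(v>120),"blue":(h>100)&(h<125)&(a>120)&(v>50),"green":(h>50)&(h<85)&(a>110)&(v>50),"black":v<45,"white":(a<60)&(v>185)}[n]
def wmeas(s,n,h,c,rad=.075,exclude=None):
    "largest blob of colour n within rad of c (world), rays cast on height h"
    V,U=np.mgrid[:384,:512];xy=wray(s,np.c_[U.ravel(),V.ravel()],h).reshape(384,512,2)
    m=(mask(s,n)&(np.hypot(*(xy-np.array(c)).transpose(2,0,1))<rad)).astype(np.uint8)
    k,l,st,_=cv2.connectedComponentsWithStats(m);return rect(xy[l==1+np.argmax(st[1:,4])])
E
python3 - <<'E'
from h import *
s=pickle.load(open("w1.pkl","rb"))
print("clamp",wmeas(s,"red",.052,(.452,.208)))
print("blue",wmeas(s,"blue",.040,(.452,.208)))
print("orange",wmeas(s,"orange",.040,(.462,.075)))
from plant import r
print(go(r.observe(),.452,.208,.054,-.011))
E
```

```text
clamp (array([0.4531, 0.2086]), array([70.1, 25.2]), np.float64(-0.009))
blue (array([0.4549, 0.2077]), array([96.4, 54.6]), np.float64(-0.172))
orange (array([0.4636, 0.0763]), array([96.1, 54.1]), np.float64(-0.065))
('delta', [-0.01, -0.03, 2.67], 'turn', [0.0, 0.01, 0.0])
```

{"api": "arm_command", "payload": {
  "rows": [
    {"turn": [0,0,0],"delta_pos": [0,0,1.0],"claw": 0.6},
    {"turn": [0,0,0],"delta_pos": [0,0,2.0],"claw": 0.2},
    {"turn": [0,0,0],"delta_pos": [0,0,2.4],"claw": 0.2},
    {"turn": [0,0,0],"delta_pos": [0,0,2.64],"claw": 0.2},
    {"turn": [0,0,0],"delta_pos": [0,0,2.64],"claw": 0.0},
    {"turn": [0,0,0],"delta_pos": [0,0,2.64],"claw": -1},
    {"turn": [0,0,0],"delta_pos": [0,0,2.64],"claw": -1},
    {"turn": [0,0,0],"delta_pos": [0,0,2.64],"claw": -1},
    {"turn": [0,0,0],"delta_pos": [0,0,2.64],"claw": -1},
    {"turn": [0,0,0],"delta_pos": [0,0,2.64],"claw": -1}
  ],
  "squeeze": 40
}}

```text
time_s: 3.35
eef_pos: [0.4534, 0.2082, 0.0573]
tcp_rot: [[1.0, -0.011, 0.003], [-0.011, -1.0, 0.0], [0.003, -0.0, -1.0]]
force: [0.1, -0.2, 7.5]
finger_gap: 0.025
grip_force: 40.3
```

The tips touch the cover lightly at TCP z 0.057, so they reach about 17 mm ahead at this opening. Lifting.

{"api": "arm_command", "payload": {
  "rows": [
    {"turn": [0,0,0],"delta_pos": [0,0,-0.2],"claw": -1},
    {"turn": [0,0,0],"delta_pos": [0,0,-0.6],"claw": -1},
    {"turn": [0,0,0],"delta_pos": [0,0,-1.4],"claw": -1},
    {"turn": [0,0,0],"delta_pos": [0,0,-2.0],"claw": -1},
    {"turn": [0,0,0],"delta_pos": [0,0,-2.0],"claw": -1}
  ]
}}

```text
time_s: 3.85
eef_pos: [0.4539, 0.2091, 0.14]
tcp_rot: [[1.0, -0.01, 0.006], [-0.01, -1.0, 0.002], [0.006, -0.002, -1.0]]
force: [-0.4, 1.8, -2.3]
finger_gap: 0.0243
grip_force: 39.7
```

```bash
python3 - <<'E'
from h import *
from plant import r
o=r.observe();print(o["eef_pos"],o["grip_force"],o["finger_gap"],o["force"])
s=r.snapshot("wrist")
c=o["eef_pos"]; print("clamp held", wmeas(s,"red",o["eef_pos"][2]-.004,c[:2],.06))
print("cover",wmeas(s,"blue",.040,(.455,.208)))
# clamp was at yaw -.009 centre (.453,.2086)
print(go(o,.463,-.068,o["eef_pos"][2],.068))
E
```

```text
[0.45392085 0.20912584 0.14000218] 39.70787286758423 0.024340947461951853 [-0.42572414  1.75072928 -2.27232894]
clamp held (array([0.4558, 0.2096]), array([72.3, 25. ]), np.float64(-0.014))
cover (array([0.464 , 0.2062]), array([78. , 54.6]), np.float64(-0.172))
('delta', [0.3, 6.93, -0.01], 'turn', [-0.01, -0.04, -0.56])
```

{"api": "arm_command", "payload": {
  "rows": [
    {"turn": [0,0,0],"delta_pos": [0.1,0.7,0],"claw": -1},
    {"turn": [0,0,-0.56],"delta_pos": [0.2,1.6,0],"claw": -1},
    {"turn": [0,0,-0.56],"delta_pos": [0.26,2.6,0],"claw": -1},
    {"turn": [0,0,-0.56],"delta_pos": [0.26,3.6,0],"claw": -1},
    {"turn": [0,0,-0.56],"delta_pos": [0.26,4.6,0],"claw": -1},
    {"turn": [0,0,-0.56],"delta_pos": [0.26,5.6,0],"claw": -1},
    {"turn": [0,0,-0.56],"delta_pos": [0.26,6.4,0],"claw": -1},
    {"turn": [0,0,-0.56],"delta_pos": [0.26,6.93,0],"claw": -1},
    {"turn": [0,0,-0.56],"delta_pos": [0.26,6.93,0],"claw": -1}
  ]
}}

```text
time_s: 4.8
eef_pos: [0.4587, -0.0726, 0.135]
tcp_rot: [[0.998, 0.063, -0.002], [0.063, -0.998, -0.001], [-0.002, 0.0, -1.0]]
force: [-0.0, 0.1, -1.2]
finger_gap: 0.0249
grip_force: 39.8
```

```bash
python3 - <<'E'
from h import *
from plant import r
o=r.observe();print(o["eef_pos"],o["grip_force"],o["finger_gap"])
s=r.snapshot("wrist")
c=o["eef_pos"]; print("clamp held", wmeas(s,"red",o["eef_pos"][2]-.004,c[:2],.05))
print("plate",wmeas(s,"black",.004,(.463,-.068),.08))
print(go(o,.4615,-.068,.024,.068))
E
```

```text
[ 0.4586808  -0.07262154  0.13497514] 39.78692829608917 0.0249056525059172
clamp held (array([ 0.4662, -0.0715]), array([84.1, 25.4]), np.float64(0.059))
plate (array([ 0.4658, -0.097 ]), array([143. ,  48.3]), np.float64(0.386))
('delta', [0.08, -0.11, 2.77], 'turn', [0.0, 0.01, -0.04])
```

{"api": "arm_command", "payload": {
  "rows": [
    {"turn": [0,0,0],"delta_pos": [0,0,0],"claw": -1},
    {"turn": [0,0,0],"delta_pos": [0,0,0.7],"claw": -1},
    {"turn": [0,0,0],"delta_pos": [0,0,1.5],"claw": -1},
    {"turn": [0,0,0],"delta_pos": [0,0,2.2],"claw": -1},
    {"turn": [0,0,0],"delta_pos": [0,0,2.5],"claw": -1},
    {"turn": [0,0,0],"delta_pos": [0,0,2.5],"claw": -1},
    {"turn": [0,0,0],"delta_pos": [0,0,2.5],"claw": -1}
  ]
}}

```text
time_s: 5.55
eef_pos: [0.4603, -0.0688, 0.0366]
tcp_rot: [[0.998, 0.068, 0.001], [0.068, -0.998, 0.0], [0.001, -0.0, -1.0]]
force: [0.4, 0.9, -1.3]
finger_gap: 0.0247
grip_force: 39.8
```

```bash
python3 - <<'E'
from h import *
from plant import r
o=r.observe();print(o["eef_pos"],o["grip_force"],o["finger_gap"],o["force"])
print(go(o,.4615,-.068,.0215,.068))
E
```

```text
[ 0.46028413 -0.06884599  0.03660806] 39.76334810256958 0.024749679857003704 [ 0.44357499  0.85849448 -1.32986792]
('delta', [0.03, -0.02, 0.38], 'turn', [-0.0, -0.01, 0.0])
```

{"api": "arm_command", "payload": {
  "rows": [
    {"turn": [0,0,0],"delta_pos": [0.03,0,0.2],"claw": -1},
    {"turn": [0,0,0],"delta_pos": [0.03,0,0.32],"claw": -1},
    {"turn": [0,0,0],"delta_pos": [0.03,0,0.38],"claw": -1},
    {"turn": [0,0,0],"delta_pos": [0.03,0,0.4],"claw": -1},
    {"turn": [0,0,0],"delta_pos": [0.03,0,0.4],"claw": -1}
  ]
}}

```text
time_s: 6.05
eef_pos: [0.4611, -0.0694, 0.0212]
tcp_rot: [[0.998, 0.067, -0.0], [0.067, -0.998, -0.001], [-0.0, 0.001, -1.0]]
force: [-11.4, 0.9, 24.2]
finger_gap: 0.0248
grip_force: 42.7
```

{"api": "arm_command", "payload": {
  "rows": [
    {"turn": [0,0,0],"delta_pos": [0,0,0],"claw": -0.3},
    {"turn": [0,0,0],"delta_pos": [0,0,0],"claw": 0.0},
    {"turn": [0,0,0],"delta_pos": [0,0,0],"claw": 0.2},
    {"turn": [0,0,0],"delta_pos": [0,0,0],"claw": 0.3},
    {"turn": [0,0,0],"delta_pos": [0,0,-0.5],"claw": 0.5},
    {"turn": [0,0,0],"delta_pos": [0,0,-1.2],"claw": 1},
    {"turn": [0,0,0],"delta_pos": [0,0,-2.3],"claw": 1},
    {"turn": [0,0,0],"delta_pos": [0,0,-3.0],"claw": 1},
    {"turn": [0,0,0],"delta_pos": [0,0,-3.0],"claw": 1},
    {"turn": [0,0,0],"delta_pos": [0,0,-3.0],"claw": 1}
  ]
}}

```text
time_s: 7.05
eef_pos: [0.4609, -0.0695, 0.1398]
tcp_rot: [[0.998, 0.067, 0.001], [0.067, -0.998, -0.001], [0.001, 0.001, -1.0]]
force: [-0.3, 0.8, -0.5]
finger_gap: 0.0858
grip_force: 0.0
```

```bash
python3 - <<'E'
from h import *
from plant import r
o=r.observe();print(o["eef_pos"],o["force"])
s=r.snapshot("wrist")
print("clamp", wmeas(s,"red",.016,(.463,-.068),.06))
print("orange",wmeas(s,"orange",.040,(.463,.076)))
print(go(o,.4635,.076,.12,-.065))
E
```

```text
[ 0.46094967 -0.06945761  0.13977726] [-0.27989189  0.83968698 -0.54593301]
clamp (array([ 0.4627, -0.0691]), array([74.2, 26.2]), np.float64(0.054))
orange (array([0.4815, 0.0725]), array([61.2, 54.5]), np.float64(-0.065))
('delta', [0.31, -3.62, 0.49], 'turn', [0.0, -0.01, 0.95])
```

Clamp placed within 1 mm. Next is the orange cover.

{"api": "arm_command", "payload": {
  "rows": [
    {"turn": [0,0,0.95],"delta_pos": [0.31,-3.62,0.5],"claw": 1},
    {"turn": [0,0,0.95],"delta_pos": [0.31,-3.62,0.5],"claw": 1},
    {"turn": [0,0,0.95],"delta_pos": [0.31,-3.62,0.5],"claw": 1},
    {"turn": [0,0,0.95],"delta_pos": [0.31,-3.62,0.5],"claw": 1},
    {"turn": [0,0,0.95],"delta_pos": [0.31,-3.62,0.5],"claw": 1},
    {"turn": [0,0,0.95],"delta_pos": [0.31,-3.62,0.5],"claw": 1}
  ]
}}

```text
time_s: 7.7
eef_pos: [0.463, 0.0749, 0.1188]
tcp_rot: [[0.998, -0.066, -0.002], [-0.066, -0.998, -0.0], [-0.002, 0.0, -1.0]]
force: [0.6, 0.5, 0.3]
finger_gap: 0.0858
grip_force: 0.0
```

```bash
python3 - <<'E'
from h import *
from plant import r
o=r.observe();s=r.snapshot("wrist")
print("orange",wmeas(s,"orange",.040,(.463,.076),.085),wmeas(s,"green",.028,(.463,.076),.085))
print(o["eef_pos"],go(o,.4635,.076,.042,-.065))
E
```

```text
orange (array([0.4797, 0.0671]), array([63.4, 40.3]), np.float64(-0.063)) (array([0.5173, 0.0683]), array([46.2,  9.7]), np.float64(1.503))
[0.46298185 0.07492684 0.11878069] ('delta', [0.01, -0.03, 1.92], 'turn', [0.0, 0.01, -0.01])
```

{"api": "arm_command", "payload": {
  "rows": [
    {"turn": [0,0,0],"delta_pos": [0,-0.02,0.8],"claw": 1},
    {"turn": [0,0,0],"delta_pos": [0,-0.02,1.5],"claw": 1},
    {"turn": [0,0,0],"delta_pos": [0,-0.02,1.9],"claw": 1},
    {"turn": [0,0,0],"delta_pos": [0,-0.02,1.9],"claw": 1},
    {"turn": [0,0,0],"delta_pos": [0,-0.02,1.9],"claw": 0.5},
    {"turn": [0,0,0],"delta_pos": [0,-0.02,1.9],"claw": 0.2},
    {"turn": [0,0,0],"delta_pos": [0,-0.02,1.9],"claw": 0},
    {"turn": [0,0,0],"delta_pos": [0,-0.02,1.9],"claw": 0},
    {"turn": [0,0,0],"delta_pos": [0,-0.02,1.9],"claw": 0}
  ],
  "squeeze": 30
}}

```text
time_s: 8.65
eef_pos: [0.4643, 0.0765, 0.045]
tcp_rot: [[0.998, -0.066, 0.002], [-0.066, -0.998, -0.001], [0.002, 0.001, -1.0]]
force: [-0.8, -1.6, 5.2]
finger_gap: 0.0548
grip_force: 30.9
```

{"api": "arm_command", "payload": {
  "rows": [
    {"turn": [0,0,0],"delta_pos": [0,0,-0.1],"claw": 0},
    {"turn": [0,0,0],"delta_pos": [0,0,-0.3],"claw": 0},
    {"turn": [0,0,0],"delta_pos": [0,0,-0.4],"claw": 0},
    {"turn": [0,0,0],"delta_pos": [0,0,-0.4],"claw": 0}
  ]
}}

```text
time_s: 9.05
eef_pos: [0.4641, 0.0768, 0.0607]
tcp_rot: [[0.998, -0.065, 0.002], [-0.065, -0.998, -0.0], [0.002, 0.0, -1.0]]
force: [-0.2, 0.5, 1.0]
finger_gap: 0.055
grip_force: 32.0
```

```bash
python3 - <<'E'
from h import *
from plant import r
o=r.observe();s=r.snapshot("scene");print(o["eef_pos"],o["grip_force"],o["finger_gap"],go(o,.624,-.2125,.12,.14))
cv2.imwrite("pics/s2.png",cv2.resize(s["frame"][60:310,150:450,::-1],(720,600)))
E
```

```text
[0.46412415 0.07682904 0.06071243] 32.02668249607086 0.05497506383953424 ('delta', [4.46, 6.96, -1.47], 'turn', [0.0, -0.01, -1.47])
```

View pics/s2.png

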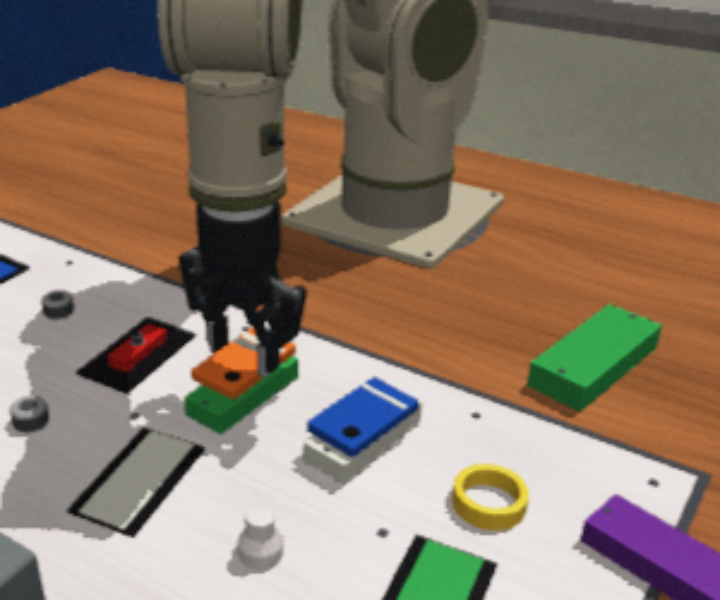

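The picture shows the orange cover held at (243,360) clear of the green nest. The clamp lies on its plate at (138,347). Carrying the cover to the orange plate.

{"api": "arm_command", "payload": {
  "rows": [
    {"turn": [0,0,0],"delta_pos": [0,0,-0.8],"claw": 0},
    {"turn": [0,0,-0.3],"delta_pos": [0.5,0.7,-1.5],"claw": 0},
    {"turn": [0,0,-0.7],"delta_pos": [1.1,1.6,-1.5],"claw": 0},
    {"turn": [0,0,-1.1],"delta_pos": [1.7,2.6,-1.5],"claw": 0},
    {"turn": [0,0,-1.47],"delta_pos": [2.4,3.6,-1.5],"claw": 0},
    {"turn": [0,0,-1.47],"delta_pos": [3.0,4.6,-1.5],"claw": 0},
    {"turn": [0,0,-1.47],"delta_pos": [3.6,5.6,-1.5],"claw": 0},
    {"turn": [0,0,-1.47],"delta_pos": [4.1,6.4,-1.5],"claw": 0},
    {"turn": [0,0,-1.47],"delta_pos": [4.46,6.96,-1.5],"claw": 0},
    {"turn": [0,0,-1.47],"delta_pos": [4.46,6.96,-1.5],"claw": 0},
    {"turn": [0,0,-1.47],"delta_pos": [4.46,6.96,-1.5],"claw": 0}
  ]
}}

```text
time_s: 10.2
eef_pos: [0.6231, -0.2124, 0.1189]
tcp_rot: [[0.99, 0.139, -0.001], [0.139, -0.99, 0.001], [-0.001, -0.001, -1.0]]
force: [0.2, -0.3, 0.0]
finger_gap: 0.0551
grip_force: 32.3
```

```bash
python3 - <<'E'
from h import *
from plant import r
o=r.observe();s=r.snapshot("wrist");print(o["eef_pos"],o["grip_force"],o["finger_gap"],go(o,.625,-.2126,.035,.142))
print(wmeas(s,"orange",o["eef_pos"][2]-.005,o["eef_pos"][:2],.07))
cv2.imwrite("pics/w3.png",s["frame"][...,::-1])
E
```

```text
[ 0.62309022 -0.2124044   0.11892663] 32.27202236652374 0.05510244099610091 ('delta', [0.05, 0.01, 2.1], 'turn', [-0.01, 0.01, -0.02])
(array([ 0.6249, -0.2114]), array([91.8, 54. ]), np.float64(0.14))
```

View pics/w3.png

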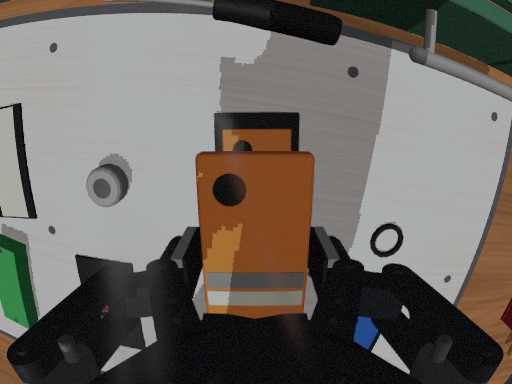

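The held cover at (255,230) is level and lined up over the plate at (257,130). Lowering.

{"api": "arm_command", "payload": {
  "rows": [
    {"turn": [0,0,0],"delta_pos": [0.04,0,0.7],"claw": 0},
    {"turn": [0,0,0],"delta_pos": [0.04,0,1.4],"claw": 0},
    {"turn": [0,0,0],"delta_pos": [0.04,0,1.9],"claw": 0},
    {"turn": [0,0,0],"delta_pos": [0.04,0,2.2],"claw": 0},
    {"turn": [0,0,0],"delta_pos": [0.04,0,2.2],"claw": 0},
    {"turn": [0,0,0],"delta_pos": [0.04,0,2.3],"claw": 0},
    {"turn": [0,0,0],"delta_pos": [0.04,0,2.38],"claw": 0},
    {"turn": [0,0,0],"delta_pos": [0.04,0,2.44],"claw": 0},
    {"turn": [0,0,0],"delta_pos": [0.04,0,2.44],"claw": 0},
    {"turn": [0,0,0],"delta_pos": [0.04,0,2.44],"claw": 0}
  ]
}}

```text
time_s: 11.25
eef_pos: [0.6251, -0.2125, 0.0224]
tcp_rot: [[0.99, 0.14, 0.0], [0.14, -0.99, -0.0], [0.0, 0.0, -1.0]]
force: [1.0, 0.4, -0.6]
finger_gap: 0.0548
grip_force: 32.3
```

{"api": "arm_command", "payload": {
  "rows": [
    {"turn": [0,0,0],"delta_pos": [0,0,0.04],"claw": 0},
    {"turn": [0,0,0],"delta_pos": [0,0,0.06],"claw": 0},
    {"turn": [0,0,0],"delta_pos": [0,0,0.06],"claw": 0}
  ]
}}

```text
time_s: 11.55
eef_pos: [0.6253, -0.2125, 0.0211]
tcp_rot: [[0.99, 0.14, 0.001], [0.14, -0.99, -0.001], [0.001, 0.001, -1.0]]
force: [-4.5, 0.7, 11.9]
finger_gap: 0.0547
grip_force: 33.4
```

Contact at 0.021, as expected. Releasing and returning for the blue cover.

{"api": "arm_command", "payload": {
  "rows": [
    {"turn": [0,0,0],"delta_pos": [0,0,0],"claw": 0.4},
    {"turn": [0,0,0],"delta_pos": [0,0,0],"claw": 0.7},
    {"turn": [0,0,0],"delta_pos": [0,0,0],"claw": 1},
    {"turn": [0,0,0],"delta_pos": [0,0,0],"claw": 1},
    {"turn": [0,0,0],"delta_pos": [0,0,-0.5],"claw": 1},
    {"turn": [0,0,0],"delta_pos": [0,0,-1.4],"claw": 1},
    {"turn": [0,0,0],"delta_pos": [0,0,-2.5],"claw": 1},
    {"turn": [0,0,0],"delta_pos": [0,0,-3.0],"claw": 1},
    {"turn": [0,0,0],"delta_pos": [0,0,-3.0],"claw": 1}
  ]
}}

```text
time_s: 12.45
eef_pos: [0.6269, -0.2127, 0.1437]
tcp_rot: [[0.99, 0.14, 0.006], [0.14, -0.99, -0.002], [0.005, 0.003, -1.0]]
force: [1.0, 0.2, -0.0]
finger_gap: 0.0854
grip_force: 0.0
```

```bash
python3 - <<'E'
from h import *
from plant import r
o=r.observe();s=r.snapshot("wrist");print(o["eef_pos"],o["finger_gap"],go(o,.4545,.208,.12,-.172))
V,U=np.mgrid[:384,:512];xy=wray(s,np.c_[U.ravel(),V.ravel()],.016).reshape(384,512,2)
m=mask(s,"orange")&(np.hypot(xy[...,0]-.625,xy[...,1]+.2126)<.075);print(rect(xy[m]))
E
```

```text
[ 0.62687699 -0.21269003  0.14373644] 0.08542107513053811 ('delta', [-2.8, -11.02, 0.55], 'turn', [0.01, -0.04, 2.23])
(array([ 0.6235, -0.1993]), array([97.9, 33.7]), np.float64(0.046))
```

{"api": "arm_command", "payload": {
  "rows": [
    {"turn": [0,0,0],"delta_pos": [-0.3,-1.1,0.5],"claw": 1},
    {"turn": [0,0,0.6],"delta_pos": [-2.8,-11.02,0.5],"claw": 1},
    {"turn": [0,0,2.23],"delta_pos": [-2.8,-11.02,0.5],"claw": 1},
    {"turn": [0,0,2.23],"delta_pos": [-2.8,-11.02,0.5],"claw": 1},
    {"turn": [0,0,2.23],"delta_pos": [-2.8,-11.02,0.5],"claw": 1},
    {"turn": [0,0,2.23],"delta_pos": [-2.8,-11.02,0.5],"claw": 1},
    {"turn": [0,0,2.23],"delta_pos": [-2.8,-11.02,0.5],"claw": 1},
    {"turn": [0,0,2.23],"delta_pos": [-2.8,-11.02,0.5],"claw": 1},
    {"turn": [0,0,2.23],"delta_pos": [-2.8,-11.02,0.5],"claw": 1},
    {"turn": [0,0,2.23],"delta_pos": [-2.8,-11.02,0.5],"claw": 1},
    {"turn": [0,0,2.23],"delta_pos": [-2.8,-11.02,0.5],"claw": 1},
    {"turn": [0,0,2.23],"delta_pos": [-2.8,-11.02,0.5],"claw": 1}
  ]
}}

```text
time_s: 13.7
eef_pos: [0.4527, 0.207, 0.1188]
tcp_rot: [[0.985, -0.171, -0.001], [-0.171, -0.985, -0.001], [-0.001, 0.001, -1.0]]
force: [0.5, 0.5, 0.1]
finger_gap: 0.0852
grip_force: 0.0
```

```bash
python3 - <<'E'
from h import *
from plant import r
o=r.observe();s=r.snapshot("wrist");t=r.snapshot("top");print(o["eef_pos"],go(o,.4545,.208,.043,-.172))
V,U=np.mgrid[:384,:512];xy=wray(s,np.c_[U.ravel(),V.ravel()],.040).reshape(384,512,2)
m=mask(s,"blue")&(np.hypot(xy[...,0]-.455,xy[...,1]-.208)<.075);print("blue",rect(xy[m]))
xy=ray(t,np.c_[U.ravel(),V.ravel()],.016).reshape(384,512,2)
for n,c in(("orange",(.625,-.2126)),("red",(.463,-.068))):
    m=mask(t,n)&(np.hypot(xy[...,0]-c[0],xy[...,1]-c[1])<.075);print(n,rect(xy[m]))
E
```

```text
[0.45266105 0.20700989 0.11883926] ('delta', [0.04, -0.03, 1.9], 'turn', [0.01, 0.01, -0.0])
blue (array([0.4549, 0.2077]), array([96.6, 54.7]), np.float64(-0.173))
orange (array([ 0.6238, -0.2118]), array([96.6, 53.9]), np.float64(0.137))
red (array([ 0.4594, -0.069 ]), array([69.2, 25.4]), np.float64(0.065))
```

Both placed pieces are good and the blue cover is where expected. Grasping it.

{"api": "arm_command", "payload": {
  "rows": [
    {"turn": [0,0,0],"delta_pos": [0.04,-0.02,0.8],"claw": 1},
    {"turn": [0,0,0],"delta_pos": [0.04,-0.02,1.5],"claw": 1},
    {"turn": [0,0,0],"delta_pos": [0.04,-0.02,1.88],"claw": 1},
    {"turn": [0,0,0],"delta_pos": [0.04,-0.02,1.88],"claw": 1},
    {"turn": [0,0,0],"delta_pos": [0.04,-0.02,1.88],"claw": 0.5},
    {"turn": [0,0,0],"delta_pos": [0.04,-0.02,1.88],"claw": 0.2},
    {"turn": [0,0,0],"delta_pos": [0.04,-0.02,1.88],"claw": 0},
    {"turn": [0,0,0],"delta_pos": [0.04,-0.02,1.88],"claw": 0},
    {"turn": [0,0,0],"delta_pos": [0.04,-0.02,1.88],"claw": 0}
  ],
  "squeeze": 30
}}

```text
time_s: 14.7
eef_pos: [0.4552, 0.2092, 0.0461]
tcp_rot: [[0.985, -0.171, 0.002], [-0.171, -0.985, 0.0], [0.002, -0.001, -1.0]]
force: [-1.6, -0.7, 5.9]
finger_gap: 0.0551
grip_force: 30.7
```

{"api": "arm_command", "payload": {
  "rows": [
    {"turn": [0,0,0],"delta_pos": [0,0,-0.1],"claw": 0},
    {"turn": [0,0,0],"delta_pos": [0,0,-0.4],"claw": 0},
    {"turn": [0,0,0],"delta_pos": [0,0,-1.1],"claw": 0},
    {"turn": [0,0,0],"delta_pos": [0,0,-1.9],"claw": 0},
    {"turn": [0,0,0],"delta_pos": [0,0,-2.0],"claw": 0},
    {"turn": [0,0,0],"delta_pos": [0,0,-2.0],"claw": 0}
  ]
}}

```text
time_s: 15.3
eef_pos: [0.455, 0.2092, 0.1261]
tcp_rot: [[0.985, -0.171, 0.003], [-0.171, -0.985, 0.0], [0.003, -0.001, -1.0]]
force: [0.4, 0.4, -1.7]
finger_gap: 0.0546
grip_force: 32.0
```

```bash
python3 - <<'E'
from h import *
from plant import r
o=r.observe();s=r.snapshot("wrist");print(o["eef_pos"],o["grip_force"],o["finger_gap"],go(o,.456,-.347,.125,-.024))
V,U=np.mgrid[:384,:512];xy=wray(s,np.c_[U.ravel(),V.ravel()],o["eef_pos"][2]-.004).reshape(384,512,2)
m=mask(s,"blue")&(np.hypot(xy[...,0]-.455,xy[...,1]-.208)<.075);print("blue",rect(xy[m]))
xy=wray(s,np.c_[U.ravel(),V.ravel()],.028).reshape(384,512,2)
m=mask(s,"green")&(np.hypot(xy[...,0]-.462,xy[...,1]-.075)<.075);print("green",rect(xy[m]))
E
```

```text
[0.45495292 0.20924426 0.12608982] 32.00032353401184 0.054592046039572066 ('delta', [2.4, 13.7, 0.02], 'turn', [-0.0, -0.02, -1.06])
blue (array([0.4578, 0.2094]), array([93.4, 53.7]), np.float64(-0.172))
green (array([0.462 , 0.0793]), array([120.5,  56.3]), np.float64(-0.092))
```

{"api": "arm_command", "payload": {
  "rows": [
    {"turn": [0,0,0],"delta_pos": [0.1,0.5,0],"claw": 0},
    {"turn": [0,0,-0.2],"delta_pos": [0.2,1.3,0],"claw": 0},
    {"turn": [0,0,-0.4],"delta_pos": [0.4,2.4,0],"claw": 0},
    {"turn": [0,0,-0.6],"delta_pos": [0.6,3.5,0],"claw": 0},
    {"turn": [0,0,-0.8],"delta_pos": [0.8,4.6,0],"claw": 0},
    {"turn": [0,0,-1.06],"delta_pos": [1.0,5.7,0],"claw": 0},
    {"turn": [0,0,-1.06],"delta_pos": [1.2,6.8,0],"claw": 0},
    {"turn": [0,0,-1.06],"delta_pos": [1.4,7.9,0],"claw": 0},
    {"turn": [0,0,-1.06],"delta_pos": [1.55,8.8,0],"claw": 0},
    {"turn": [0,0,-1.06],"delta_pos": [1.65,9.4,0],"claw": 0},
    {"turn": [0,0,-1.06],"delta_pos": [1.65,9.4,0],"claw": 0}
  ]
}}

```text
time_s: 16.45
eef_pos: [0.4538, -0.1763, 0.1232]
tcp_rot: [[1.0, -0.029, -0.002], [-0.029, -1.0, 0.0], [-0.002, -0.0, -1.0]]
force: [-0.3, 0.1, -0.6]
finger_gap: 0.0548
grip_force: 32.0
```

```bash
python3 - <<'E'
from h import *
from plant import r
o=r.observe();print(o["eef_pos"],o["grip_force"],o["finger_gap"],go(o,.4555,-.3469,.07,-.024))
E
```

```text
[ 0.4537751  -0.1763099   0.12320601] 32.01067328453064 0.05480326981544714 ('delta', [0.17, 4.26, 1.33], 'turn', [-0.0, 0.02, -0.03])
```

{"api": "arm_command", "payload": {
  "rows": [
    {"turn": [0,0,0],"delta_pos": [0,0.5,0],"claw": 0},
    {"turn": [0,0,0],"delta_pos": [0.1,1.4,0],"claw": 0},
    {"turn": [0,0,0],"delta_pos": [0.1,2.4,0],"claw": 0},
    {"turn": [0,0,0],"delta_pos": [0.1,3.3,0],"claw": 0},
    {"turn": [0,0,0],"delta_pos": [0.15,4.0,0],"claw": 0},
    {"turn": [0,0,0],"delta_pos": [0.15,4.26,0.4],"claw": 0},
    {"turn": [0,0,0],"delta_pos": [0.15,4.26,1.0],"claw": 0},
    {"turn": [0,0,0],"delta_pos": [0.15,4.26,1.4],"claw": 0},
    {"turn": [0,0,0],"delta_pos": [0.15,4.26,1.4],"claw": 0},
    {"turn": [0,0,0],"delta_pos": [0.15,4.26,1.4],"claw": 0}
  ]
}}

```text
time_s: 17.45
eef_pos: [0.4575, -0.3421, 0.0683]
tcp_rot: [[1.0, -0.022, -0.001], [-0.022, -1.0, 0.001], [-0.001, -0.001, -1.0]]
force: [0.4, -0.5, -0.5]
finger_gap: 0.0545
grip_force: 32.0
```

```bash
python3 - <<'E'
from h import *
from plant import r
o=r.observe();s=r.snapshot("wrist");print(o["eef_pos"],o["grip_force"],o["finger_gap"],go(o,.4555,-.3469,.022,-.024))
V,U=np.mgrid[:384,:512];xy=wray(s,np.c_[U.ravel(),V.ravel()],o["eef_pos"][2]-.004).reshape(384,512,2)
m=mask(s,"blue")&(np.hypot(xy[...,0]-.456,xy[...,1]+.347)<.06);print("blue",rect(xy[m]))
E
```

```text
[ 0.45746002 -0.34210693  0.06829506] 32.003987431526184 0.054520020052058214 ('delta', [-0.05, 0.12, 1.16], 'turn', [-0.01, 0.0, 0.02])
blue (array([ 0.4628, -0.3417]), array([98.6, 53.9]), np.float64(-0.021))
```

{"api": "arm_command", "payload": {
  "rows": [
    {"turn": [0,0,0],"delta_pos": [-0.06,0.12,0.4],"claw": 0},
    {"turn": [0,0,0],"delta_pos": [-0.06,0.12,0.8],"claw": 0},
    {"turn": [0,0,0],"delta_pos": [-0.06,0.12,1.0],"claw": 0},
    {"turn": [0,0,0],"delta_pos": [-0.06,0.12,1.1],"claw": 0},
    {"turn": [0,0,0],"delta_pos": [-0.06,0.12,1.16],"claw": 0},
    {"turn": [0,0,0],"delta_pos": [-0.06,0.12,1.2],"claw": 0},
    {"turn": [0,0,0],"delta_pos": [-0.06,0.12,1.2],"claw": 0}
  ]
}}

```text
time_s: 18.2
eef_pos: [0.4544, -0.3476, 0.022]
tcp_rot: [[1.0, -0.023, -0.001], [-0.023, -1.0, 0.0], [-0.001, -0.0, -1.0]]
force: [-9.6, 5.7, 19.2]
finger_gap: 0.055
grip_force: 33.9
```

In contact. Releasing and going to the green nest.

{"api": "arm_command", "payload": {
  "rows": [
    {"turn": [0,0,0],"delta_pos": [0,0,0],"claw": 0.4},
    {"turn": [0,0,0],"delta_pos": [0,0,0],"claw": 0.7},
    {"turn": [0,0,0],"delta_pos": [0,0,0],"claw": 1},
    {"turn": [0,0,0],"delta_pos": [0,0,0],"claw": 1},
    {"turn": [0,0,0],"delta_pos": [0,0,-0.5],"claw": 1},
    {"turn": [0,0,0],"delta_pos": [0,0,-1.4],"claw": 1},
    {"turn": [0,0,0],"delta_pos": [0,0,-2.5],"claw": 1},
    {"turn": [0,0,0],"delta_pos": [0,0,-3.0],"claw": 1},
    {"turn": [0,0,0],"delta_pos": [0,0,-3.0],"claw": 1}
  ]
}}

```text
time_s: 19.1
eef_pos: [0.4564, -0.3491, 0.1442]
tcp_rot: [[1.0, -0.023, 0.005], [-0.023, -1.0, -0.004], [0.005, 0.004, -1.0]]
force: [0.1, -0.2, -0.5]
finger_gap: 0.0853
grip_force: 0.0
```

```bash
python3 - <<'E'
from h import *
from plant import r
o=r.observe();t=r.snapshot("top");pickle.dump(t,open("t2.pkl","wb"))
V,U=np.mgrid[:384,:512]
for n,c,h in(("blue",(.456,-.347),.016),("orange",(.625,-.2126),.016),("green",(.462,.076),.028),("white",(.455,.208),.028)):
    xy=ray(t,np.c_[U.ravel(),V.ravel()],h).reshape(384,512,2)
    m=mask(t,n)&(np.hypot(xy[...,0]-c[0],xy[...,1]-c[1])<.075);print(n,rect(xy[m]))
P=world(t)
for n,c in(("gz",(.462,.076)),("wz",(.455,.208))):
    m=(P[...,2]>.016)&(np.hypot(xy[...,0]-c[0],xy[...,1]-c[1])<.075);print(n,rect(xy[m]),np.median(P[m][:,2]))
print(o["eef_pos"],go(o,.46,.0755,.13,-.08))
E
```

```text
blue (array([ 0.4515, -0.3459]), array([95.3, 55. ]), np.float64(-0.024))
orange (array([ 0.6238, -0.2118]), array([96.6, 53.9]), np.float64(0.137))
green (array([0.4594, 0.0736]), array([124.5,  47.1]), np.float64(-0.091))
white (array([0., 0.]), array([0., 0.]), np.float64(0.0))
gz (array([0.4595, 0.0818]), array([138.4, 102.3]), np.float64(-0.116)) 0.028024526044040488
wz (array([0.453 , 0.2078]), array([124. ,  51.6]), np.float64(-0.115)) 0.02839547960418931
[ 0.45639014 -0.34907272  0.14416062] ('delta', [-0.16, -10.61, 0.31], 'turn', [0.03, -0.04, 0.41])
```

{"api": "arm_command", "payload": {
  "rows": [
    {"turn": [0,0,0.45],"delta_pos": [-0.16,-10.6,0.3],"claw": 1},
    {"turn": [0,0,0.45],"delta_pos": [-0.16,-10.6,0.3],"claw": 1},
    {"turn": [0,0,0.45],"delta_pos": [-0.16,-10.6,0.3],"claw": 1},
    {"turn": [0,0,0.45],"delta_pos": [-0.16,-10.6,0.3],"claw": 1},
    {"turn": [0,0,0.45],"delta_pos": [-0.16,-10.6,0.3],"claw": 1},
    {"turn": [0,0,0.45],"delta_pos": [-0.16,-10.6,0.3],"claw": 1},
    {"turn": [0,0,0.45],"delta_pos": [-0.16,-10.6,0.3],"claw": 1},
    {"turn": [0,0,0.45],"delta_pos": [-0.16,-10.6,0.3],"claw": 1},
    {"turn": [0,0,0.45],"delta_pos": [-0.16,-10.6,0.3],"claw": 1},
    {"turn": [0,0,0.45],"delta_pos": [-0.16,-10.6,0.3],"claw": 1},
    {"turn": [0,0,0.45],"delta_pos": [-0.16,-10.6,0.3],"claw": 1},
    {"turn": [0,0,0.45],"delta_pos": [-0.16,-10.6,0.3],"claw": 1}
  ]
}}

```text
time_s: 20.35
eef_pos: [0.4578, 0.0747, 0.1278]
tcp_rot: [[0.996, -0.088, -0.001], [-0.088, -0.996, -0.0], [-0.001, 0.0, -1.0]]
force: [0.2, -0.5, -0.1]
finger_gap: 0.0855
grip_force: 0.0
```

```bash
python3 - <<'E'
from h import *
from plant import r
o=r.observe();s=r.snapshot("wrist")
print(o["eef_pos"],go(o,.461,.0745,.026,-.091))
V,U=np.mgrid[:384,:512];xy=wray(s,np.c_[U.ravel(),V.ravel()],.028).reshape(384,512,2)
m=mask(s,"green")&(np.hypot(xy[...,0]-.46,xy[...,1]-.075)<.075);print("green",rect(xy[m]))
cv2.imwrite("pics/w4.png",s["frame"][...,::-1])
E
```

```text
[0.45784603 0.07470386 0.12775521] ('delta', [0.08, -0.0, 2.54], 'turn', [0.0, 0.01, 0.02])
green (array([0.4618, 0.0736]), array([119.7,  46.9]), np.float64(-0.089))
```

View pics/w4.png

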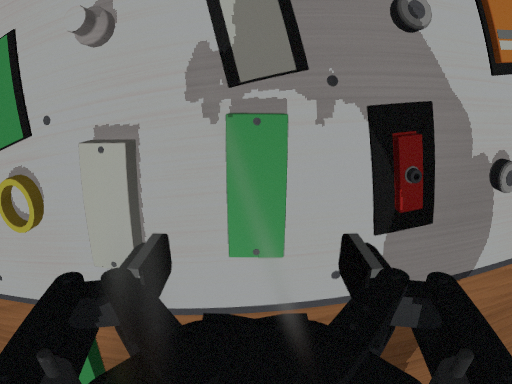

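The green nest at (257,185) lies straight between the open fingers. Grasping it.

{"api": "arm_command", "payload": {
  "rows": [
    {"turn": [0,0,0],"delta_pos": [0.08,0.02,1.0],"claw": 1},
    {"turn": [0,0,0],"delta_pos": [0.08,0.02,2.0],"claw": 1},
    {"turn": [0,0,0],"delta_pos": [0.08,0.02,2.5],"claw": 1},
    {"turn": [0,0,0],"delta_pos": [0.08,0.02,2.5],"claw": 1},
    {"turn": [0,0,0],"delta_pos": [0.08,0.02,2.5],"claw": 0.4},
    {"turn": [0,0,0],"delta_pos": [0.08,0.02,2.5],"claw": 0},
    {"turn": [0,0,0],"delta_pos": [0.08,0.02,2.5],"claw": -0.2},
    {"turn": [0,0,0],"delta_pos": [0.08,0.02,2.5],"claw": -0.2},
    {"turn": [0,0,0],"delta_pos": [0.08,0.02,2.5],"claw": -0.2},
    {"turn": [0,0,0],"delta_pos": [0.08,0.02,2.5],"claw": -0.2}
  ],
  "squeeze": 60
}}

```text
time_s: 21.4
eef_pos: [0.4625, 0.0747, 0.0303]
tcp_rot: [[0.996, -0.086, 0.003], [-0.086, -0.996, -0.001], [0.003, 0.001, -1.0]]
force: [-3.0, -1.6, 8.9]
finger_gap: 0.0466
grip_force: 61.1
```

{"api": "arm_command", "payload": {
  "rows": [
    {"turn": [0,0,0],"delta_pos": [0,0,-0.1],"claw": -0.2},
    {"turn": [0,0,0],"delta_pos": [0,0,-0.4],"claw": -0.2},
    {"turn": [0,0,0],"delta_pos": [0,0,-1.1],"claw": -0.2},
    {"turn": [0,0,0],"delta_pos": [0,0,-2.0],"claw": -0.2},
    {"turn": [0,0,0],"delta_pos": [0,0,-2.5],"claw": -0.2},
    {"turn": [0,0,0],"delta_pos": [0,0,-2.5],"claw": -0.2}
  ]
}}

```text
time_s: 22.0
eef_pos: [0.4631, 0.0754, 0.1322]
tcp_rot: [[0.996, -0.086, 0.006], [-0.086, -0.996, -0.0], [0.006, -0.0, -1.0]]
force: [0.8, -0.6, -2.0]
finger_gap: 0.0459
grip_force: 62.4
```

```bash
python3 - <<'E'
from h import *
from plant import r
o=r.observe();print(o["eef_pos"],o["grip_force"],o["finger_gap"],o["force"],go(o,.592,.348,.125,.127))
E
```

```text
[0.46310783 0.0754023  0.13218525] 62.389161586761475 0.04593917399847768 [ 0.78748714 -0.58759742 -2.02110501] ('delta', [2.62, -7.07, 0.2], 'turn', [0.0, -0.04, -1.53])
```

{"api": "arm_command", "payload": {
  "rows": [
    {"turn": [0,0,0],"delta_pos": [0.2,-0.5,0],"claw": -0.2},
    {"turn": [0,0,-0.3],"delta_pos": [0.5,-1.3,0],"claw": -0.2},
    {"turn": [0,0,-0.6],"delta_pos": [0.9,-2.3,0],"claw": -0.2},
    {"turn": [0,0,-0.9],"delta_pos": [1.3,-3.3,0],"claw": -0.2},
    {"turn": [0,0,-1.2],"delta_pos": [1.7,-4.4,0],"claw": -0.2},
    {"turn": [0,0,-1.53],"delta_pos": [2.0,-5.4,0],"claw": -0.2},
    {"turn": [0,0,-1.53],"delta_pos": [2.4,-6.3,0],"claw": -0.2},
    {"turn": [0,0,-1.53],"delta_pos": [2.6,-6.9,0],"claw": -0.2},
    {"turn": [0,0,-1.53],"delta_pos": [2.62,-7.07,0],"claw": -0.2},
    {"turn": [0,0,-1.53],"delta_pos": [2.62,-7.07,0.8],"claw": -0.2},
    {"turn": [0,0,-1.53],"delta_pos": [2.62,-7.07,1.5],"claw": -0.2},
    {"turn": [0,0,-1.53],"delta_pos": [2.62,-7.07,1.5],"claw": -0.2}
  ]
}}

```text
time_s: 23.2
eef_pos: [0.5877, 0.3452, 0.0638]
tcp_rot: [[0.992, 0.127, -0.006], [0.127, -0.992, -0.005], [-0.007, 0.004, -1.0]]
force: [0.3, -1.0, -2.4]
finger_gap: 0.0461
grip_force: 62.3
```

```bash
python3 - <<'E'
from h import *
from plant import r
o=r.observe();s=r.snapshot("wrist");print(o["eef_pos"],o["grip_force"],o["finger_gap"],o["force"],go(o,.592,.348,.0295,.127))
cv2.imwrite("pics/w5.png",s["frame"][...,::-1])
E
```

```text
[0.58773807 0.34516124 0.06381522] 62.2676146030426 0.04614518246589889 [ 0.29034    -0.98395356 -2.44439567] ('delta', [0.12, -0.06, 0.86], 'turn', [0.03, 0.05, 0.0])
```

View pics/w5.png

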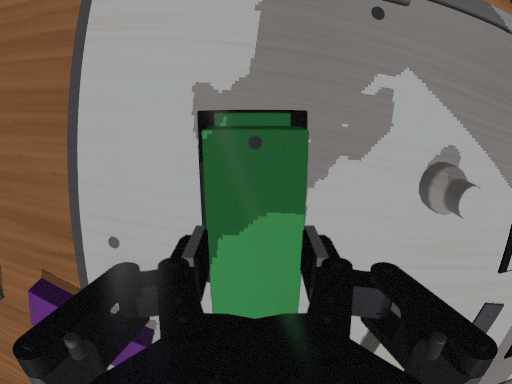

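The nest at (255,215) is lined up over its silhouette at (253,118). Lowering.

{"api": "arm_command", "payload": {
  "rows": [
    {"turn": [0,0,0],"delta_pos": [0.04,0,0.3],"claw": -0.2},
    {"turn": [0,0,0],"delta_pos": [0.04,0,0.5],"claw": -0.2},
    {"turn": [0,0,0],"delta_pos": [0.04,0,0.65],"claw": -0.2},
    {"turn": [0,0,0],"delta_pos": [0.04,0,0.65],"claw": -0.2},
    {"turn": [0,0,0],"delta_pos": [0.04,0,0.65],"claw": -0.2}
  ]
}}

```text
time_s: 23.75
eef_pos: [0.5916, 0.348, 0.0427]
tcp_rot: [[0.992, 0.127, 0.0], [0.127, -0.992, 0.0], [0.0, -0.0, -1.0]]
force: [1.1, -0.5, -1.9]
finger_gap: 0.0464
grip_force: 62.4
```

```bash
python3 - <<'E'
from h import *
from plant import r
o=r.observe();print(o["eef_pos"],o["force"],go(o,.592,.348,.0295,.127))
E
```

```text
[0.5916044  0.34800918 0.04271912] [ 1.0665391  -0.54644469 -1.85386519] ('delta', [0.01, 0.0, 0.33], 'turn', [-0.0, -0.0, 0.0])
```

{"api": "arm_command", "payload": {
  "rows": [
    {"turn": [0,0,0],"delta_pos": [0,0,0.2],"claw": -0.2},
    {"turn": [0,0,0],"delta_pos": [0,0,0.28],"claw": -0.2},
    {"turn": [0,0,0],"delta_pos": [0,0,0.34],"claw": -0.2},
    {"turn": [0,0,0],"delta_pos": [0,0,0.36],"claw": -0.2},
    {"turn": [0,0,0],"delta_pos": [0,0,0.36],"claw": -0.2}
  ]
}}

```text
time_s: 24.25
eef_pos: [0.5914, 0.3478, 0.0304]
tcp_rot: [[0.992, 0.127, 0.0], [0.127, -0.992, -0.001], [0.0, 0.001, -1.0]]
force: [-8.9, -7.4, 20.1]
finger_gap: 0.0462
grip_force: 64.7
```

In contact. Releasing and returning for the white nest.

{"api": "arm_command", "payload": {
  "rows": [
    {"turn": [0,0,0],"delta_pos": [0,0,0],"claw": 0.3},
    {"turn": [0,0,0],"delta_pos": [0,0,0],"claw": 0.6},
    {"turn": [0,0,0],"delta_pos": [0,0,0],"claw": 1},
    {"turn": [0,0,0],"delta_pos": [0,0,0],"claw": 1},
    {"turn": [0,0,0],"delta_pos": [0,0,-0.5],"claw": 1},
    {"turn": [0,0,0],"delta_pos": [0,0,-1.4],"claw": 1},
    {"turn": [0,0,0],"delta_pos": [0,0,-2.4],"claw": 1},
    {"turn": [0,0,0],"delta_pos": [0,0,-2.4],"claw": 1},
    {"turn": [0,0,0],"delta_pos": [0,0,-2.4],"claw": 1}
  ]
}}

```text
time_s: 25.15
eef_pos: [0.5922, 0.3485, 0.1265]
tcp_rot: [[0.992, 0.127, 0.003], [0.127, -0.992, 0.001], [0.003, -0.001, -1.0]]
force: [-0.8, -0.7, 0.3]
finger_gap: 0.0855
grip_force: 0.0
```

```bash
python3 - <<'E'
from h import *
from plant import r
o=r.observe();print(o["eef_pos"],o["force"],go(o,.453,.208,.127,-.115))
E
```

```text
[0.59218467 0.34849908 0.12650735] [-0.75731824 -0.65896901  0.32794811] ('delta', [-3.9, 3.04, -0.03], 'turn', [-0.01, -0.02, 1.74])
```

{"api": "arm_command", "payload": {
  "rows": [
    {"turn": [0,0,1.74],"delta_pos": [-3.9,3.04,0],"claw": 1},
    {"turn": [0,0,1.74],"delta_pos": [-3.9,3.04,0],"claw": 1},
    {"turn": [0,0,1.74],"delta_pos": [-3.9,3.04,0],"claw": 1},
    {"turn": [0,0,1.74],"delta_pos": [-3.9,3.04,0],"claw": 1},
    {"turn": [0,0,1.74],"delta_pos": [-3.9,3.04,0],"claw": 1},
    {"turn": [0,0,1.74],"delta_pos": [-3.9,3.04,0],"claw": 1},
    {"turn": [0,0,1.74],"delta_pos": [-3.9,3.04,0],"claw": 1},
    {"turn": [0,0,1.74],"delta_pos": [-3.9,3.04,0],"claw": 1}
  ]
}}

```text
time_s: 25.95
eef_pos: [0.4528, 0.2086, 0.1241]
tcp_rot: [[0.993, -0.114, -0.0], [-0.114, -0.993, 0.001], [-0.0, -0.001, -1.0]]
force: [0.6, -0.2, -0.0]
finger_gap: 0.0853
grip_force: 0.0
```

```bash
python3 - <<'E'
from h import *
from plant import r
o=r.observe();s=r.snapshot("wrist");t=r.snapshot("top");print(o["eef_pos"],go(o,.454,.2075,.0265,-.12))
V,U=np.mgrid[:384,:512];uv=np.c_[U.ravel(),V.ravel()]
q=ray(t,uv,.028).reshape(384,512,2);m=mask(t,"green")&(np.hypot(q[...,0]-.592,q[...,1]-.348)<.075);print("green",rect(q[m]))
xy=wray(s,uv,.028).reshape(384,512,2);a=np.hypot(xy[...,0]-.454,xy[...,1]-.2075)<.08
# height from the depth (z along the optical axis): top face of the white nest
T=s["cam_to_world"];g=(uv-[s["cx"],s["cy"]])/s["fx"];th=np.linalg.norm(g,axis=1)+1e-9
d=np.c_[g*(np.tan(th)/th)[:,None],np.ones(len(g))]@T[:3,:3].T
Z=(T[2,3]+d[:,2]*s["z_map"].ravel()).reshape(384,512)
m=a&(abs(Z-.028)<.007)&(s["frame"].max(-1)>60);m=cv2.morphologyEx(m.astype(np.uint8),cv2.MORPH_OPEN,np.ones((5,5)))>0
print("white",rect(xy[m]),m.sum())
f=s["frame"].copy();f[m]=f[m]//2+[0,0,120];cv2.imwrite("pics/w6.png",f[...,::-1])
E
```

```text
[0.45283085 0.2085524  0.12414503] ('delta', [0.03, 0.03, 2.44], 'turn', [-0.01, 0.0, 0.04])
green (array([0.5877, 0.3473]), array([125.4,  51.5]), np.float64(0.111))
white (array([0.4549, 0.2094]), array([121.1,  48. ]), np.float64(-0.132)) 8693
```

View pics/w6.png

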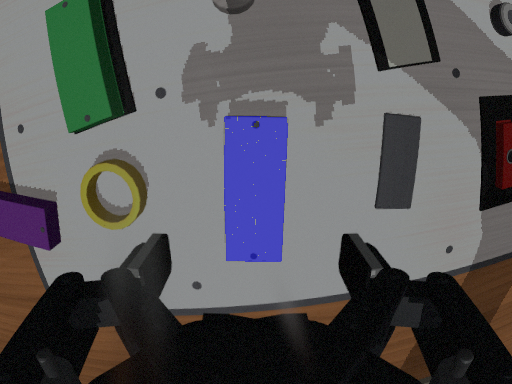

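The white nest (shaded mask) is centred at (255,188), measuring 121 x 48 mm. The green nest sits on its plate at (88,65). Grasping the white nest.

{"api": "arm_command", "payload": {
  "rows": [
    {"turn": [0,0,0.12],"delta_pos": [0.05,-0.02,1.0],"claw": 1},
    {"turn": [0,0,0.12],"delta_pos": [0.05,-0.02,1.9],"claw": 1},
    {"turn": [0,0,0.12],"delta_pos": [0.05,-0.02,2.4],"claw": 1},
    {"turn": [0,0,0.12],"delta_pos": [0.05,-0.02,2.4],"claw": 1},
    {"turn": [0,0,0.12],"delta_pos": [0.05,-0.02,2.4],"claw": 0.4},
    {"turn": [0,0,0.12],"delta_pos": [0.05,-0.02,2.4],"claw": 0},
    {"turn": [0,0,0.12],"delta_pos": [0.05,-0.02,2.4],"claw": -0.2},
    {"turn": [0,0,0.12],"delta_pos": [0.05,-0.02,2.4],"claw": -0.2},
    {"turn": [0,0,0.12],"delta_pos": [0.05,-0.02,2.4],"claw": -0.2},
    {"turn": [0,0,0.12],"delta_pos": [0.05,-0.02,2.4],"claw": -0.2}
  ],
  "squeeze": 60
}}

```text
time_s: 27.05
eef_pos: [0.4555, 0.2086, 0.0298]
tcp_rot: [[0.991, -0.132, 0.003], [-0.132, -0.991, 0.001], [0.003, -0.001, -1.0]]
force: [-2.1, -0.3, 8.3]
finger_gap: 0.0461
grip_force: 61.6
```

{"api": "arm_command", "payload": {
  "rows": [
    {"turn": [0,0,0],"delta_pos": [0,0,-0.1],"claw": -0.2},
    {"turn": [0,0,0],"delta_pos": [0,0,-0.4],"claw": -0.2},
    {"turn": [0,0,0],"delta_pos": [0,0,-1.1],"claw": -0.2},
    {"turn": [0,0,0],"delta_pos": [0,0,-2.0],"claw": -0.2},
    {"turn": [0,0,0],"delta_pos": [0,0,-2.5],"claw": -0.2},
    {"turn": [0,0,0],"delta_pos": [0,0,-2.5],"claw": -0.2}
  ]
}}

```text
time_s: 27.65
eef_pos: [0.456, 0.2088, 0.1318]
tcp_rot: [[0.991, -0.132, 0.006], [-0.132, -0.991, 0.001], [0.005, -0.002, -1.0]]
force: [0.3, -0.2, -2.9]
finger_gap: 0.0458
grip_force: 62.3
```

```bash
python3 - <<'E'
from h import *
from plant import r
o=r.observe();print(o["eef_pos"],o["grip_force"],o["finger_gap"],o["force"],go(o,.613,.065,.125,.155))
E
```

```text
[0.45602379 0.20884359 0.13181801] 62.26296544075012 0.045825524772346284 [ 0.29248202 -0.17224586 -2.88419539] ('delta', [4.36, 3.05, 0.19], 'turn', [-0.01, -0.04, -2.06])
```

{"api": "arm_command", "payload": {
  "rows": [
    {"turn": [0,0,0],"delta_pos": [0.4,0.2,0],"claw": -0.2},
    {"turn": [0,0,-0.4],"delta_pos": [1.1,0.7,0],"claw": -0.2},
    {"turn": [0,0,-0.9],"delta_pos": [1.9,1.3,0],"claw": -0.2},
    {"turn": [0,0,-1.4],"delta_pos": [2.7,1.9,0],"claw": -0.2},
    {"turn": [0,0,-1.8],"delta_pos": [3.5,2.5,0],"claw": -0.2},
    {"turn": [0,0,-2.06],"delta_pos": [4.1,2.9,0],"claw": -0.2},
    {"turn": [0,0,-2.06],"delta_pos": [4.35,3.05,0],"claw": -0.2},
    {"turn": [0,0,-2.06],"delta_pos": [4.35,3.05,0.7],"claw": -0.2},
    {"turn": [0,0,-2.06],"delta_pos": [4.35,3.05,1.5],"claw": -0.2},
    {"turn": [0,0,-2.06],"delta_pos": [4.35,3.05,2.2],"claw": -0.2},
    {"turn": [0,0,-2.06],"delta_pos": [4.35,3.05,2.2],"claw": -0.2},
    {"turn": [0,0,-2.06],"delta_pos": [4.35,3.05,2.2],"claw": -0.2}
  ]
}}

```text
time_s: 28.85
eef_pos: [0.6105, 0.0645, 0.0401]
tcp_rot: [[0.988, 0.155, -0.001], [0.155, -0.988, 0.0], [-0.001, -0.0, -1.0]]
force: [0.7, -0.0, -1.2]
finger_gap: 0.0464
grip_force: 62.4
```

```bash
python3 - <<'E'
from h import *
from plant import r
o=r.observe();print(o["eef_pos"],o["grip_force"],o["force"],go(o,.6135,.065,.0295,.155))
E
```

```text
[0.61045065 0.06448778 0.0400942 ] 62.44114279747009 [ 0.65227796 -0.04985669 -1.21870179] ('delta', [0.08, -0.0, 0.26], 'turn', [-0.0, 0.01, 0.01])
```

{"api": "arm_command", "payload": {
  "rows": [
    {"turn": [0,0,0],"delta_pos": [0.06,0,0.1],"claw": -0.2},
    {"turn": [0,0,0],"delta_pos": [0.06,0,0.2],"claw": -0.2},
    {"turn": [0,0,0],"delta_pos": [0.06,0,0.26],"claw": -0.2},
    {"turn": [0,0,0],"delta_pos": [0.06,0,0.29],"claw": -0.2},
    {"turn": [0,0,0],"delta_pos": [0.06,0,0.29],"claw": -0.2}
  ]
}}

```text
time_s: 29.35
eef_pos: [0.6136, 0.0645, 0.0299]
tcp_rot: [[0.988, 0.155, 0.001], [0.155, -0.988, -0.001], [0.001, 0.001, -1.0]]
force: [-4.7, -0.9, 8.1]
finger_gap: 0.0465
grip_force: 63.6
```

{"api": "arm_command", "payload": {
  "rows": [
    {"turn": [0,0,0],"delta_pos": [0,0,0],"claw": 0.3},
    {"turn": [0,0,0],"delta_pos": [0,0,0],"claw": 0.6},
    {"turn": [0,0,0],"delta_pos": [0,0,0],"claw": 1},
    {"turn": [0,0,0],"delta_pos": [0,0,0],"claw": 1},
    {"turn": [0,0,0],"delta_pos": [0,0,-0.5],"claw": 1},
    {"turn": [0,0,0],"delta_pos": [0,0,-1.4],"claw": 1},
    {"turn": [0,0,0],"delta_pos": [0,0,-2.5],"claw": 1},
    {"turn": [0,0,0],"delta_pos": [0,0,-3.5],"claw": 1},
    {"turn": [0,0,0],"delta_pos": [0,0,-4.0],"claw": 1},
    {"turn": [0,0,0],"delta_pos": [0,0,-4.0],"claw": 1},
    {"turn": [0,0,0],"delta_pos": [0,0,-4.0],"claw": 1}
  ]
}}

```text
time_s: 30.45
eef_pos: [0.6131, 0.0644, 0.1883]
tcp_rot: [[0.988, 0.155, 0.0], [0.155, -0.988, -0.0], [0.0, 0.0, -1.0]]
force: [-0.3, -0.9, 0.0]
finger_gap: 0.0852
grip_force: 0.0
```

```bash
python3 - <<'E'
from h import *
from plant import r
s=r.snapshot("wrist");c=r.snapshot("scene")
cv2.imwrite("pics/w7.png",s["frame"][...,::-1])
cv2.imwrite("pics/s7.png",cv2.resize(c["frame"][...,::-1],(800,600)))
E
```

```text
(no output)
```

View pics/w7.png

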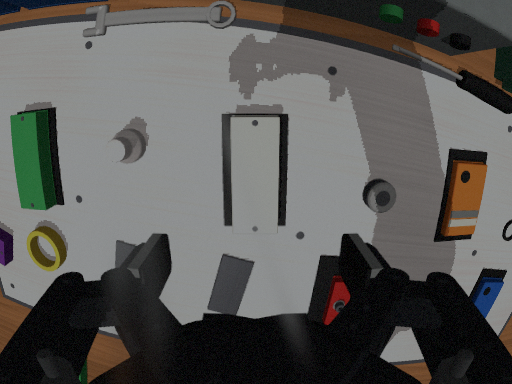

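View pics/s7.png

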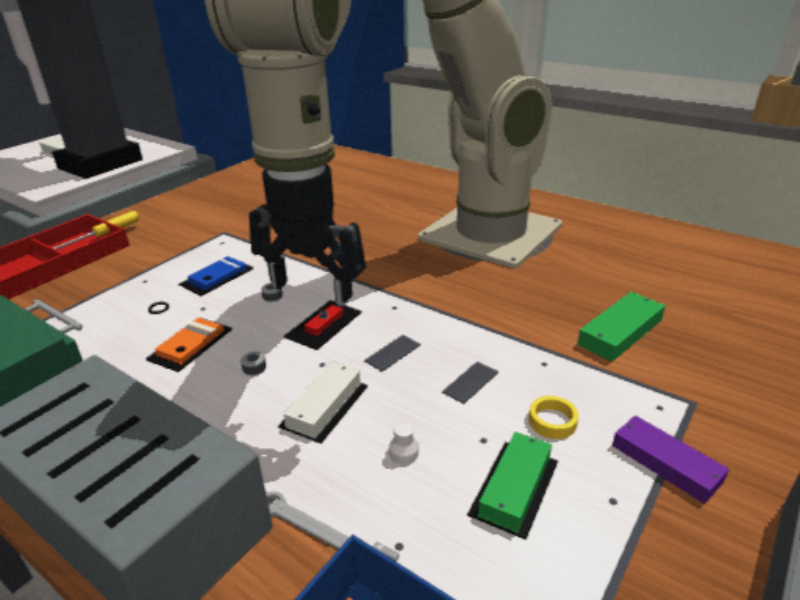

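All five pieces lie on their plates: blue at (218,273), orange at (190,340), red at (325,320), white at (323,398) and green at (515,480). Both steel rests are empty and the gripper is clear.

```bash
python3 -c "
from plant import r
print(r.job_done())"
```

```text
the job is handed in; nothing more can be done
None
```

The red clamp bar, both covers and both nests were set down and released on the plates of their own colour, the stacks are empty, and the job was handed in at about 30.5 s; no verdict was returned.

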